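Raise the deburring machine's guard window to its set mark

ROBOT

A 6-joint arm with a two-finger parallel gripper is mounted at the origin on the work surface. World frame = base frame: x ahead of the robot, y to its left, z up, the work surface at z = 0. Lengths are in m, angles in rad, forces in N, time in s.
With the tool pointing down it reaches from about 0.35 to 0.775 m from the base axis. Payload 7.3 kg.
Tool frame: the origin (TCP) lies at the very end of the fingers, on their centre line; the grasp point (between the pads) lies 19 mm behind it; x points along the fingers, y is the direction in which the jaws open and shut, and the axes are right-handed (so a half turn about x gives the same grasp; the last joint's range is limited). The gripper opens to 92 mm and grips with 3 to 60 N. Pads are 19 mm wide; open, the fingers measure 130 mm over their backs; the gripper's body (75 mm by 190 mm) begins 47 mm behind the grasp point.
Start: joints at [-1.246, 0.342, 1.524, -0, 1.275, -0.146], TCP at [0.238, -0.468, 0.227] pointing down, gripper open.
Joint ranges: [-2.53, 2.53], [-0.77, 2.02], [0.04, 2.7], [-1, 4.14], [0.28, 2.66], [-3.11, 3.11]. Speed limits (rad/s): [2.57, 2.57, 3.14, 3.14, 3.14, 3.14].

INTERFACE

Orientations are given as [roll, pitch, yaw] about the fixed x, y, z axes, in that order (R = Rz(yaw) Ry(pitch) Rx(roll)).
In Python, from cell import observe, vision, job gives the robot as it stands.
- The arm moves only by the tool send_rows, never from a script. Its argument "motion" is a list of rows, each an object with "hand": the opening, from -1 (shut) to 1 (fully open), so that 0 is half open; "slide": the shift along the tool's x, y, z in mm, a list of three; "spin": the turn about the tool's x in rad. In form: [{"hand": hand, "slide": [tx, ty, tz], "spin": spin}, ...]. A call has 1 to 8 rows; each row shifts and turns the pose as measured when the row begins, along the tool's axes as they then stand; what a row does not reach is not made up. A row lasts 1/10 s, in which the tool goes at most 50 mm and 8.59 degrees, less where a joint would pass 70% of its speed; a pose out of reach is approached as far as the arm can. A call with a gripper value outside its range is refused whole. The fingers move at their own pace and stop on an object; "grip_force" is the grip in N (left out, the last holds). Time passes only in rows, so rows that do not move let the fingers close. It gives the time, the measured TCP pose, the force and the opening at its end, in the units of the state.
- observe(): the state, without advancing time (a new reading comes with each control period).
- vision.read_camera(name): name is "side" or "top" or "wrist"; returns a dict with "pixels" (400x640x3 uint8, blue, green, red), "range_z" (400x640 float32, m along the optical axis (not along the pixel's ray), 0 where there is no reading), "fx", "fy", "cx", "cy" (pixels), "world_from_camera" (4x4, takes a point from camera to world coordinates); the wrist camera has in their place "T_tool_cam" (4x4, takes a point from camera to tool coordinates, whose origin is the TCP and whose axes are the tool frame's). Camera axes: x right, y down, z forward; pixel columns grow to the right and rows downward; lengths in m; the calibration is good to about 2 mm. A picture is of the moment at which its call begins: read the wrist's pose just before it.
- job.hand_in(): hands the job in, once; it reports no verdict.
Trained networks look in a picture, given as the dict that the camera call returned (one of the last four; its "shot" number tells which), for a name from the list of things; names that differ only in an ending like _2 or _b are one class to them, and where a whole thing is asked for, a point or a joint stands for the part that bears it (a point fixed in the world has none). Each returns a list of dicts, best first, with "conf" (0 to 1); they miss things now and then, are a little off and sometimes report something else, mostly with a low value. They report only what shows in the picture. A call takes as long as a camera call.
- vision.search_frame(picture, thing): "uv" ([column, row] in pixels, amid what is visible of it).
- vision.cut_out(picture, thing): "mask" (400x640 bool, what is visible of it) and "uv" ([column, row] in pixels, amid what is visible of it).
The state is a dict: "time": time; "qpos": joint angles; "qvel": joint speeds; "joint_efforts": joint torques, N m; "tool_pos": TCP position; "tool_rot": TCP orientation; "contact_force": force on the tool from outside, world axes, zero at the start; "torque": the same for the moment, N m; "opening": finger opening in m.
Only numpy, scipy, OpenCV 4.12 (cv2) and the standard library are available. Lean on these libraries where they do the work, as an engineer would, in place of code of your own. Each camera call takes 0.05 s, during which the arm holds its last target.

TASK

Open the guard of the deburring machine to its set height: with the fingertips beneath the lip along the window's lower end, push the clear window up until the lip's flat bottom flange is level with the steel marker fin on the right-hand rail (seen from the robot), then take the hand away so that the window stays there. Grip nothing, leave the marker where it is clamped, and leave the loose things on the bench as they stand.

Things in the scene. Friction and masses are not known exactly. Their poses are not given: they have to be found in the camera images.
- guard: Fixed blue and grey guard frame of a bench deburring machine, 270 deep, 360 wide, 400 high, yaw within 0.3 rad. Origin: underside centre; x to the back (away from the robot), y left, z up. Its two blue rails (30 wide, y = +-152) lean back 30 deg: 'up the slope' is (0.5, 0, 0.866). Below the window a fixed apron, 14 behind the pane's front; base plate 22 high, to x = -120. In front of these all is free.
- window (a joint): Travel of the clear window up the slope, m: 0 = fully down, 0.17 = top stop. It is 264 wide, 170 long up the slope, 0.8 kg, balanced by counterweights hidden in the rear tubes: it stays wherever it is left and takes about 3 to 5 N along the slope to move, up or down. Starts between 0 and 0.03.
- lip_edge (a point): Middle of the front edge of the aluminium lip along the window's lower end, at mid-thickness of its bottom flange (window_c0): 6 thick, 264 wide, standing out 38 square from the pane (towards the robot, 30 deg above level). Push on its flat underside. A closed hood slopes from this edge back to the pane 79 higher. z: up the slope, x: inward, y: left. Window fully down: guard x = -0.133, z = 0.129 m.
- marker_edge (a point): Height marker: dark steel clamp on the right rail (seen from the robot) with a flat bright steel fin, 6 thick, 50 wide, standing out 38 from the rail like the lip's flange, beside the lip's right end. Origin: middle of the fin's front edge, mid-thickness; axes as lip_edge. The window is right when flange and fin lie in one plane (z of lip_edge in these axes is 0). Clamped tight.
- marker (a joint): Place of the marker, m up the slope, on the same scale as joint window: the window is right when both values are equal. 0.075 to 0.15.
- oil_bottle: Bystander: white plastic oil bottle with black cap, 56 dia x 150 high, standing. Origin at its underside centre.
- tube_offcut: Bystander: lying offcut of square steel tube, 100 x 40 x 40. Origin at its underside centre.
- pipe_flange: Bystander: flat steel ring, 68 outer dia, 14 high, lying in front of the guard. Origin at its underside centre.
- screw_jar: Bystander: glass jar with steel cap, 64 dia x 80 high, standing. Origin at its underside centre.
- wrench: Bystander: steel open-ended wrench 180 long, lying. Origin on its underside, between its ends.
- setup_block: Bystander: steel block 50 x 30 x 60 high, standing. Origin at its underside centre.
- tin_cup: Bystander: open aluminium cup, 72 dia x 85 high, standing. Origin at its underside centre.

How it is judged:
By the outcome, as a careful person would: the job done as asked, in the order asked, and still so for the second after the job is handed in, with the robot touching nothing.
It also fails if it takes over 42 s, if anything falls off the work surface, if the arm or the gripper's body presses on something with over 40 N, if the wrist force passes 120 N, or if a joint passes its speed limit or range.

## Working session

There is one attempt and no reset: what is moved stays moved. The work goes in short steps, Python scripts to look and compute and a tool call to move; the robot and the scene stay as the last step left them, time stands still between calls to the robot, and variables do not carry over. Pictures are saved under pics/ and viewed, and the job is handed in when it is done.

Besides the shell and the picture viewer there is one more tool, called after "Emit:" as name(argument=value, ...) on one line, values as JSON. send_rows: Moves the arm, as the interface text tells. Its arguments: {"type":"object","properties":{"motion":{"type":"array","items":{"type":"object","properties":{"hand":{"type":"number"},"slide":{"type":"array","items":{"type":"number"}},"spin":{"type":"number"}}}},"grip_force":{"type":"number"}},"required":["motion"]}

```bash
mkdir -p pics; ls; python3 - <<'E'
from cell import observe, vision, job
import cv2,numpy as np,pickle
s=observe();print(s)
for n in ["side","top","wrist"]:
    p=vision.read_camera(n)
    cv2.imwrite(f"pics/a_{n}.png",p["pixels"])
    pickle.dump(p,open(f"{n}.pkl","wb"))
    print(n,p["fx"],p["fy"],p["cx"],p["cy"],p.get("world_from_camera",p.get("T_tool_cam")))
    for t in ["window","lip_edge","marker_edge","guard"]:
        try: print(t,[(r["conf"],r["uv"]) for r in vision.search_frame(p,t)])
        except Exception as e: print(t,e)
print(observe()["time"])
E
```

```text
pics
{'time': 0.0, 'qpos': array([-1.24597180e+00,  3.42708405e-01,  1.52501634e+00, -5.36743710e-06,
        1.27541013e+00, -1.45992132e-01]), 'qvel': array([ 0.0004584 ,  0.00113581, -0.00012551,  0.00018365, -0.00066024,
       -0.00181257]), 'joint_efforts': array([ 1.21666184e-03, -4.31237590e+01, -2.44220281e+01,  7.19204312e-02,
        5.58879878e-02, -1.19959509e-04]), 'tool_pos': array([ 0.2380369 , -0.46747396,  0.22605264]), 'tool_rot': array([-1.71346045,  1.5692541 ,  1.89895043]), 'contact_force': array([0.42355131, 0.14167356, 0.4903052 ]), 'torque': array([-0.0620241,  0.0414186,  0.0163005]), 'opening': 0.09159858074600644}
side 383.93871804967984 383.93871804967984 316.94633581984357 197.15159268022188 [[-0.96529783 -0.14295048  0.21855267  0.34529436]
 [-0.26082551  0.48592755 -0.83417292  0.88987069]
 [ 0.01304466 -0.86222942 -0.50634994  0.63916011]
 [ 0.          0.          0.          1.        ]]
window [(0.57, [271.4, 178.6])]
lip_edge [(0.59, [270.0, 177.4])]
marker_edge [(0.51, [304.2, 151.5])]
guard [(0.74, [249.1, 192.2]), (0.64, [271.9, 177.0])]
top 419.2422039369551 419.2422039369551 320.49268513832374 195.5643620675275 [[ 0.00625555 -0.98920205  0.14642462  0.41929072]
 [-0.99983721 -0.00370907  0.01765764  0.00882878]
 [-0.01692387 -0.14651124 -0.98906422  1.29764588]
 [ 0.          0.          0.          1.        ]]
window [(0.88, [302.4, 165.9])]
lip_edge [(0.95, [303.2, 162.6])]
marker_edge [(0.87, [359.3, 174.4]), (0.3, [216.2, 185.1])]
guard [(0.66, [303.3, 140.7])]
wrist 359.8642197363296 359.8642197363296 316.0968272485881 196.31743138117585 [[ 9.74342408e-04 -2.93571258e-01  9.55936696e-01 -1.58368972e-01]
 [ 9.99999240e-01 -4.36501240e-04 -1.15330428e-03  6.13599389e-04]
 [ 7.55844541e-04  9.55937093e-01  2.93570609e-01 -7.88977585e-02]
 [ 0.00000000e+00  0.00000000e+00  0.00000000e+00  1.00000000e+00]]
window []
lip_edge []
marker_edge []
guard []
0.75
```

View pics/a_side.png

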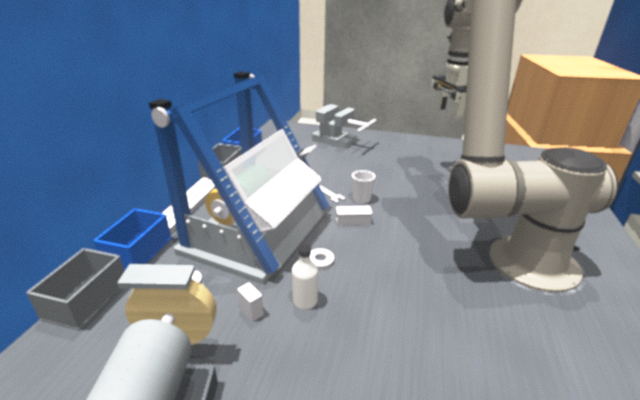

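View pics/a_top.png

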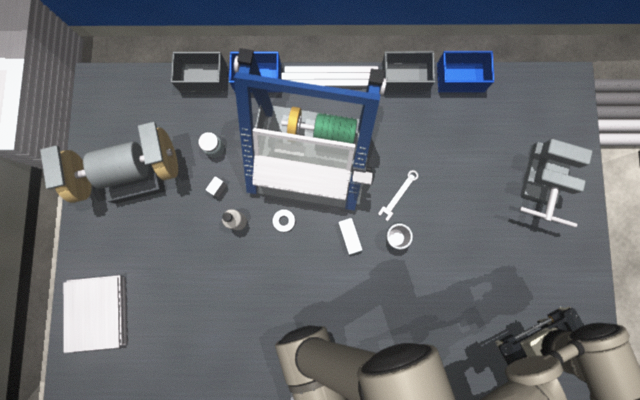

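View pics/a_wrist.png

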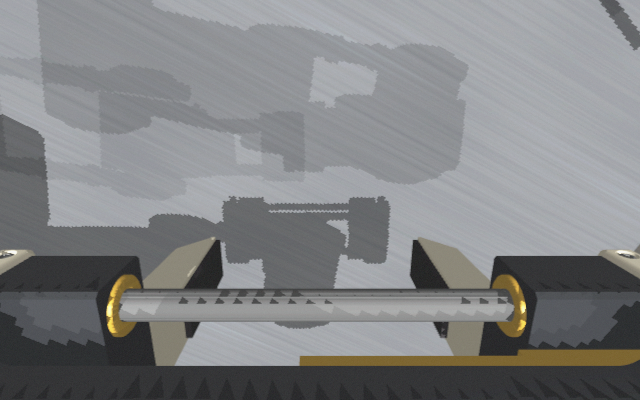

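The side and top views show the guard at about (270,180) and (303,140), with the marker at (359,174) in the top view. The ring, block and bottle stand in front of it. Next I'll measure the geometry from depth.

```bash
cat > h.py <<'E'
import numpy as np,cv2,pickle
def cloud(p,T=None):
    T=p["world_from_camera"] if T is None else T
    z=p["range_z"];v,u=np.mgrid[:400,:640]
    P=np.stack([(u-p["cx"])/p["fx"]*z,(v-p["cy"])/p["fy"]*z,z],-1)
    W=P@T[:3,:3].T+T[:3,3]; W[z<=0]=np.nan
    return W
def plane(P):
    c=P.mean(0);n=np.linalg.svd(P-c,full_matrices=False)[2][2];
    if n[2]<0:n=-n
    return c,n,np.std((P-c)@n)
E
python3 - <<'E'
from h import *
from cell import vision
t=pickle.load(open("top.pkl","rb"));s=pickle.load(open("side.pkl","rb"))
W=cloud(t);S=cloud(s)
for u,v in [(300,178),(265,178),(345,185),(300,140),(245,150),(249,188),(352,200),(362,178),(284,220),(350,236),(399,237),(234,218),(215,186),(400,195),(210,143)]:
    print((u,v),np.round(W[v,u],3))
im=cv2.resize(t["pixels"][60:260,180:440],None,fx=3,fy=3,interpolation=cv2.INTER_CUBIC);cv2.imwrite("pics/tz.png",im)
im=cv2.resize(s["pixels"][80:280,160:400],None,fx=3,fy=3,interpolation=cv2.INTER_CUBIC);cv2.imwrite("pics/sz.png",im)
# hood plane fit
P=W[165:190,262:345].reshape(-1,3);P=P[~np.isnan(P[:,0])];c,n,sd=plane(P);print("hood",c,n,sd,np.arctan2(n[1],n[0]),np.degrees(np.arccos(n[2])))
E
```

```text
(300, 178) [0.635 0.086 0.166]
(265, 178) [0.638 0.184 0.153]
(345, 185) [ 0.617 -0.038  0.162]
(300, 140) [0.716 0.081 0.262]
(245, 150) [0.705 0.233 0.201]
(249, 188) [0.625 0.246 0.056]
(352, 200) [ 0.588 -0.062  0.074]
(362, 178) [ 0.628 -0.081  0.207]
(284, 220) [0.534 0.145 0.   ]
(350, 236) [ 0.484 -0.058  0.04 ]
(399, 237) [ 0.483 -0.209  0.008]
(234, 218) [0.53  0.276 0.11 ]
(215, 186) [0.63  0.348 0.06 ]
(400, 195) [ 0.613 -0.214  0.01 ]
(210, 143) [0.757 0.363 0.084]
hood [0.63866948 0.07822626 0.16270115] [-0.72516114  0.11180061  0.67944237] 0.009970826883861843 2.9886235869809616 47.199916632606985
```

```bash
python3 - <<'E'
from h import *
t=pickle.load(open("top.pkl","rb"));s=pickle.load(open("side.pkl","rb"))
W=cloud(t);S=cloud(s)
for u in (270,303,335):
  print(u,[(v,*np.round(W[v,u],3)) for v in range(150,206,3)])
E
```

```text
270 [(150, np.float64(0.703), np.float64(0.164), np.float64(0.208)), (153, np.float64(0.698), np.float64(0.166), np.float64(0.197)), (156, np.float64(0.692), np.float64(0.167), np.float64(0.189)), (159, np.float64(0.685), np.float64(0.167), np.float64(0.182)), (162, np.float64(0.677), np.float64(0.168), np.float64(0.179)), (165, np.float64(0.669), np.float64(0.168), np.float64(0.176)), (168, np.float64(0.662), np.float64(0.168), np.float64(0.173)), (171, np.float64(0.655), np.float64(0.169), np.float64(0.165)), (174, np.float64(0.648), np.float64(0.169), np.float64(0.16)), (177, np.float64(0.64), np.float64(0.17), np.float64(0.156)), (180, np.float64(0.632), np.float64(0.17), np.float64(0.151)), (183, np.float64(0.626), np.float64(0.171), np.float64(0.141)), (186, np.float64(0.618), np.float64(0.172), np.float64(0.136)), (189, np.float64(0.625), np.float64(0.185), np.float64(0.043)), (192, np.float64(0.617), np.float64(0.186), np.float64(0.033)), (195, np.float64(0.612), np.float64(0.19), np.float64(0.003)), (198, np.float64(0.603), np.float64(0.19), np.float64(-0.0)), (201, np.float
[... 1858 characters left out ...]
.float64(0.644), np.float64(-0.01), np.float64(0.182)), (177, np.float64(0.637), np.float64(-0.01), np.float64(0.173)), (180, np.float64(0.63), np.float64(-0.01), np.float64(0.168)), (183, np.float64(0.622), np.float64(-0.011), np.float64(0.165)), (186, np.float64(0.615), np.float64(-0.011), np.float64(0.157)), (189, np.float64(0.607), np.float64(-0.011), np.float64(0.157)), (192, np.float64(0.599), np.float64(-0.011), np.float64(0.15)), (195, np.float64(0.592), np.float64(-0.011), np.float64(0.145)), (198, np.float64(0.596), np.float64(-0.013), np.float64(0.052)), (201, np.float64(0.589), np.float64(-0.013), np.float64(0.04)), (204, np.float64(0.582), np.float64(-0.013), np.float64(0.026))]
```

View pics/tz.png

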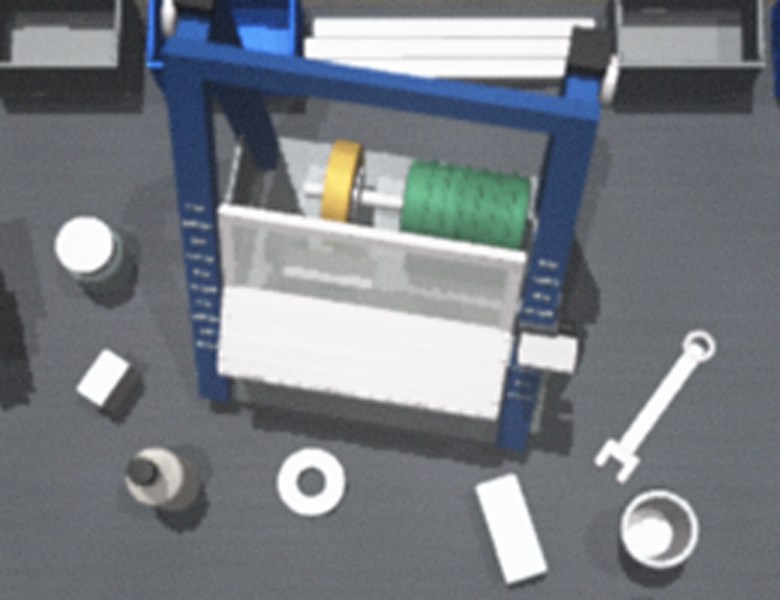

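View pics/sz.png

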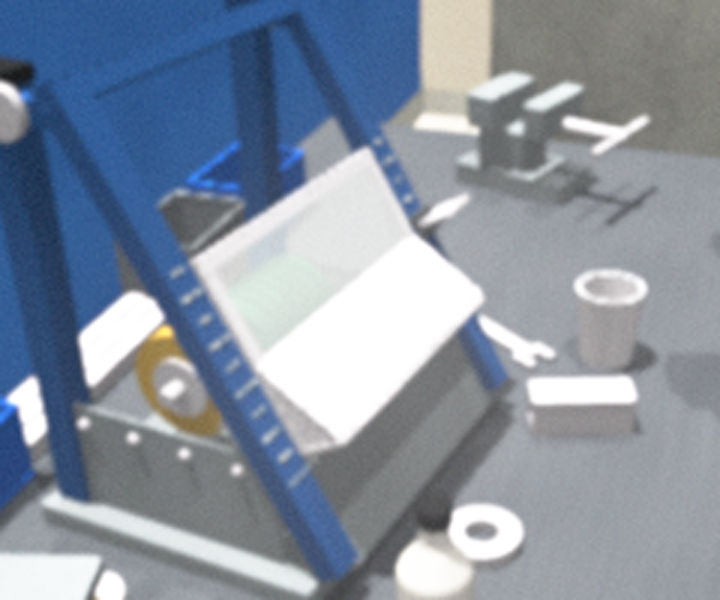

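```bash
cat > fit.py <<'E'
from h import *
from scipy.optimize import least_squares
t=pickle.load(open("top.pkl","rb"));s=pickle.load(open("side.pkl","rb"))
def proj(p,X):
    T=np.linalg.inv(p["world_from_camera"]);c=T[:3,:3]@X+T[:3,3]
    return np.array([p["fx"]*c[0]/c[2]+p["cx"],p["fy"]*c[1]/c[2]+p["cy"]])
up=np.array([.5,0,.866]);inn=np.array([.866,0,-.5])
def G(q,X):
    c,s_=np.cos(q[2]),np.sin(q[2]);return np.array([q[0]+c*X[0]-s_*X[1],q[1]+s_*X[0]+c*X[1],X[2]])
def edge(w,y,a=0,b=0): return np.array([-.133,y,.129])+up*(w+a)+inn*b
if __name__=="__main__":
    obs=[]
    for cam,pts in ((t,[(252.7,185),(345.7,199),(352.3,171),(254.7,156)]),(s,[(273.3,226.7),(321,179.3),(296.7,158.3),(246,200.7)])):
        for (y,a,b),uv in zip([(.132,0,0),(-.132,0,0),(-.132,79,38),(.132,79,38)],pts): obs.append((cam,y,a/1000 if a else 0,b/1000,np.array(uv)))
    def res(q): return np.concatenate([proj(c,G(q,edge(q[3],y,a,b)))-uv for c,y,a,b,uv in obs])
    r=least_squares(res,[.73,.06,-.14,.01]);print(np.round(r.x,4));print(np.round(r.fun.reshape(-1,2),1))
    q=r.x;pickle.dump(q,open("q.pkl","wb"))
    print("lip world",G(q,edge(q[3],0)))
    for m in np.arange(.07,.151,.01):
        print(round(m,3),[np.round(proj(c,G(q,edge(m,y))),1).tolist() for c in(t,s) for y in(-.134,-.184)])
E
python3 fit.py
```

```text
[ 0.7278  0.0684 -0.1568  0.0085]
[[ 0.7 -0.2]
 [ 0.3  0.6]
 [-1.4 -0.1]
 [ 0.4 -0.2]
 [ 0.7  0.3]
 [-0.5 -0.9]
 [ 0.6 -0.5]
 [-0.8  0.7]]
lip world [0.60062499 0.08850049 0.13640194]
0.07 [[349.4, 185.8], [367.9, 188.7], [311.0, 159.0], [318.3, 152.4]]
0.08 [[349.9, 183.4], [368.5, 186.4], [309.3, 155.8], [316.7, 149.3]]
0.09 [[350.3, 181.0], [369.1, 184.0], [307.7, 152.6], [315.2, 146.2]]
0.1 [[350.8, 178.6], [369.7, 181.5], [306.1, 149.4], [313.6, 143.1]]
0.11 [[351.3, 176.1], [370.3, 179.1], [304.4, 146.2], [312.0, 140.0]]
0.12 [[351.7, 173.5], [370.9, 176.6], [302.8, 142.9], [310.5, 136.8]]
0.13 [[352.2, 171.0], [371.5, 174.0], [301.1, 139.7], [308.9, 133.7]]
0.14 [[352.7, 168.4], [372.2, 171.4], [299.5, 136.4], [307.3, 130.5]]
0.15 [[353.2, 165.8], [372.8, 168.8], [297.8, 133.1], [305.7, 127.3]]
```

Emit:
send_rows(motion=[{"hand": -1, "slide": [-50, 0, 0], "spin": 0}, {"hand": -1, "slide": [-50, 0, 0], "spin": 0}, {"hand": -1, "slide": [-50, 0, 0], "spin": 0}, {"hand": -1, "slide": [-50, 0, 0], "spin": 0}, {"hand": -1, "slide": [-50, 0, 0], "spin": 0}, {"hand": -1, "slide": [-50, 0, 0], "spin": 0}, {"hand": -1, "slide": [-50, 0, 0], "spin": 0}, {"hand": -1, "slide": [-50, 0, 0], "spin": 0}])

```text
time: 1.55
tool_pos: [0.2384, -0.4686, 0.6]
tool_rot: [-1.718, 1.561, 1.894]
contact_force: [0.1, -1.4, 1.5]
opening: 0.0327
```

```bash
cat > st.py <<'E'
from cell import observe
import numpy as np
from scipy.spatial.transform import Rotation as R
np.set_printoptions(suppress=True,precision=3)
s=observe();r=R.from_euler('xyz',s["tool_rot"]).as_matrix()
print(s["time"],"q",s["qpos"],"p",s["tool_pos"],"F",s["contact_force"],"open",round(s["opening"],3));print(r)
E
python3 st.py
```

```text
1.55 q [-1.246  0.468  0.291  0.     2.393 -0.146] p [ 0.238 -0.469  0.6  ] F [ 0.086 -1.376  1.486] open 0.033
[[-0.003  0.454 -0.891]
 [ 0.01  -0.891 -0.454]
 [-1.    -0.01  -0.001]]
```

Emit:
send_rows(motion=[{"hand": -1, "slide": [-50, 0, 0], "spin": 0}, {"hand": -1, "slide": [-50, 0, 0], "spin": 0}, {"hand": -1, "slide": [-50, 0, 0], "spin": 0}])

```text
time: 1.85
tool_pos: [0.2055, -0.4074, 0.6638]
tool_rot: [-2.141, 1.544, 1.471]
contact_force: [0.6, 0.8, -0.4]
opening: 0.0083
```

```bash
python3 st.py
```

```text
1.85 q [-1.279  0.474  0.036  0.022  2.656 -0.16 ] p [ 0.205 -0.407  0.664] F [ 0.644  0.838 -0.436] open 0.008
[[ 0.003  0.454 -0.891]
 [ 0.027 -0.891 -0.454]
 [-1.    -0.022 -0.014]]
```

Emit:
send_rows(motion=[{"hand": -1, "slide": [50, 0, 0], "spin": 0}, {"hand": -1, "slide": [50, 0, 0], "spin": 0}, {"hand": -1, "slide": [10, -25, -36], "spin": 0}, {"hand": -1, "slide": [10, -25, -36], "spin": 0}, {"hand": -1, "slide": [10, -25, -36], "spin": 0}, {"hand": -1, "slide": [10, -25, -36], "spin": 0}, {"hand": -1, "slide": [10, -25, -36], "spin": 0}, {"hand": -1, "slide": [10, -25, -36], "spin": 0}])

```text
time: 2.65
tool_pos: [0.3334, -0.1745, 0.5575]
tool_rot: [-2.181, 1.547, 1.42]
contact_force: [-0.2, -1.5, 0.5]
opening: 0.0005
```

```bash
python3 st.py
```

```text
2.65 q [-0.704  0.035  1.02   0.023  2.099  0.419] p [ 0.333 -0.174  0.557] F [-0.167 -1.478  0.498] open 0.0
[[ 0.004  0.443 -0.896]
 [ 0.023 -0.896 -0.443]
 [-1.    -0.019 -0.014]]
```

Emit:
send_rows(motion=[{"hand": -1, "slide": [12, -26, -37], "spin": 0}, {"hand": -1, "slide": [12, -26, -37], "spin": 0}, {"hand": -1, "slide": [12, -26, -37], "spin": 0}, {"hand": -1, "slide": [12, -26, -37], "spin": 0}, {"hand": -1, "slide": [12, -26, -37], "spin": 0}, {"hand": -1, "slide": [12, -26, -37], "spin": 0}, {"hand": -1, "slide": [0, 0, 0], "spin": -0.15}, {"hand": -1, "slide": [0, 0, 0], "spin": -0.15}])

```text
time: 3.45
tool_pos: [0.4661, 0.083, 0.4872]
tool_rot: [-2.399, 1.548, 1.509]
contact_force: [0.2, -1.3, -0.0]
opening: 0.0007
```

Emit:
send_rows(motion=[{"hand": -1, "slide": [0, 0, 0], "spin": -0.15}, {"hand": -1, "slide": [0, 0, 0], "spin": -0.15}, {"hand": -1, "slide": [0, 0, 0], "spin": -0.15}, {"hand": -1, "slide": [0, 0, 0], "spin": -0.15}, {"hand": -1, "slide": [0, 0, 0], "spin": -0.15}, {"hand": -1, "slide": [0, 0, 0], "spin": -0.15}, {"hand": -1, "slide": [0, 0, 0], "spin": -0.15}, {"hand": -1, "slide": [0, 0, 0], "spin": -0.15}])

```text
time: 4.25
tool_pos: [0.465, 0.0848, 0.4864]
tool_rot: [2.838, 1.548, 1.661]
contact_force: [-0.0, 0.4, 0.4]
opening: -0.0
```

```bash
python3 st.py
```

```text
4.25 q [ 0.002  0.184  1.044  0.024  1.916 -0.383] p [0.465 0.085 0.486] F [-0.02   0.399  0.372] open -0.0
[[-0.002  0.924  0.383]
 [ 0.023  0.383 -0.923]
 [-1.     0.007 -0.022]]
```

Emit:
send_rows(motion=[{"hand": -1, "slide": [0, 0, 0], "spin": -0.148}, {"hand": -1, "slide": [0, 0, 0], "spin": -0.148}, {"hand": -1, "slide": [0, 0, 0], "spin": -0.148}, {"hand": -1, "slide": [0, 0, 0], "spin": -0.148}, {"hand": -1, "slide": [0, 0, 0], "spin": -0.148}, {"hand": -1, "slide": [0, 0, 0], "spin": -0.148}, {"hand": -1, "slide": [0, 0, 0], "spin": -0.148}, {"hand": -1, "slide": [0, 0, 0], "spin": 0}])

```text
time: 5.05
tool_pos: [0.4637, 0.0849, 0.4867]
tool_rot: [1.838, 1.548, 1.712]
contact_force: [0.3, 0.2, -0.3]
opening: 0.0006
```

```bash
python3 st.py; python3 - <<'E'
from cell import observe,vision
import cv2,pickle
s=observe();p=vision.read_camera("wrist");cv2.imwrite("pics/b_w.png",p["pixels"]);pickle.dump((s,p),open("w1.pkl","wb"))
E
```

```text
5.05 q [ 0.003  0.183  1.045  0.024  1.917 -1.434] p [0.464 0.085 0.487] F [ 0.271  0.229 -0.255] open 0.001
[[-0.003  0.125  0.992]
 [ 0.023  0.992 -0.125]
 [-1.     0.022 -0.006]]
```

View pics/b_w.png

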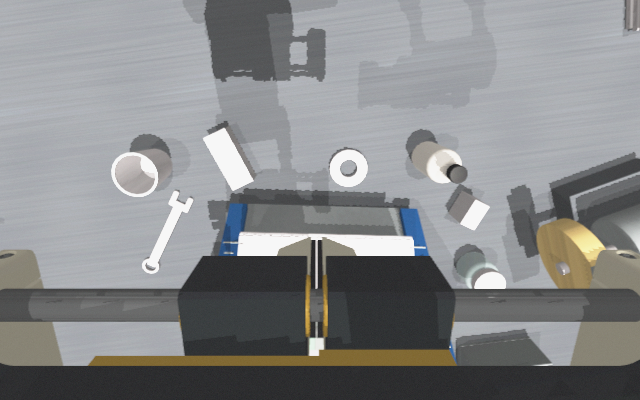

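Emit:
send_rows(motion=[{"hand": -1, "slide": [46, 3, 9], "spin": 0.031}, {"hand": -1, "slide": [46, 3, 9], "spin": 0}, {"hand": -1, "slide": [46, 3, 9], "spin": 0}, {"hand": -1, "slide": [46, 3, 9], "spin": 0}, {"hand": -1, "slide": [46, 3, 9], "spin": 0}, {"hand": -1, "slide": [46, 3, 9], "spin": 0}, {"hand": -1, "slide": [30, 3, 5], "spin": 0}, {"hand": -1, "slide": [0, 0, 0], "spin": 0}])

```text
time: 5.9
tool_pos: [0.5282, 0.1032, 0.1732]
tool_rot: [1.539, 1.548, 1.342]
contact_force: [-0.2, -0.6, 0.7]
opening: 0.0006
```

```bash
python3 st.py; python3 - <<'E'
from cell import observe,vision
import cv2,pickle
for n in("side","top"):
    p=vision.read_camera(n);cv2.imwrite(f"pics/c_{n}.png",cv2.resize(p["pixels"][80:280,160:420],None,fx=3,fy=3))
E
```

```text
5.9 q [ 0.037  0.409  1.578  0.024  1.148 -1.346] p [0.528 0.103 0.173] F [-0.188 -0.604  0.702] open 0.001
[[ 0.005  0.196  0.981]
 [ 0.023  0.98  -0.196]
 [-1.     0.023  0.001]]
```

View pics/c_side.png

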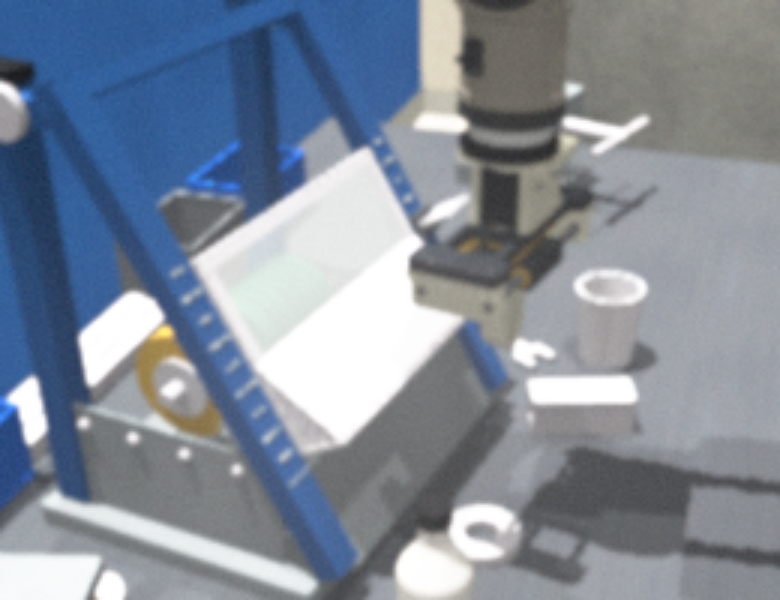

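View pics/c_top.png

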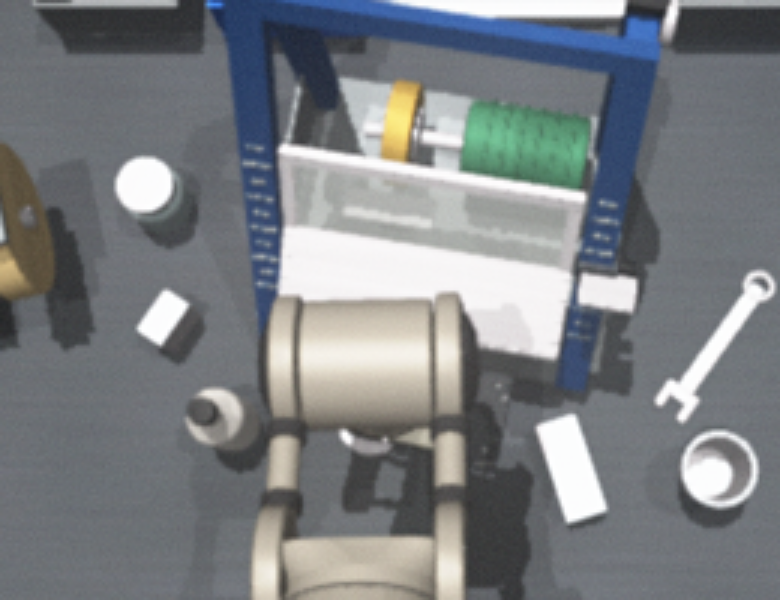

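Emit:
send_rows(motion=[{"hand": -1, "slide": [30, -1, 6], "spin": -0.04}, {"hand": -1, "slide": [20, -1, 6], "spin": 0}, {"hand": -1, "slide": [3, 0, 0], "spin": 0}, {"hand": -1, "slide": [0, 0, 0], "spin": 0}])

```text
time: 6.4
tool_pos: [0.548, 0.1002, 0.1342]
tool_rot: [0.812, 1.532, 0.653]
contact_force: [0.1, 1.3, 1.6]
opening: 0.0005
```

```bash
python3 st.py
```

```text
6.4 q [ 0.03   0.471  1.598  0.026  1.042 -1.394] p [0.548 0.1   0.134] F [0.128 1.336 1.607] open 0.001
[[ 0.03   0.158  0.987]
 [ 0.023  0.987 -0.159]
 [-0.999  0.028  0.026]]
```

Emit:
send_rows(motion=[{"hand": -1, "slide": [15, 0, 0], "spin": 0}, {"hand": -1, "slide": [0, 0, 0], "spin": 0}])

```text
time: 6.6
tool_pos: [0.5502, 0.1007, 0.1237]
tool_rot: [0.723, 1.527, 0.562]
contact_force: [-0.5, 1.5, 0.3]
opening: 0.0001
```

```bash
python3 st.py
```

```text
6.6 q [ 0.031  0.483  1.61   0.026  1.011 -1.393] p [0.55  0.101 0.124] F [-0.532  1.47   0.299] open 0.0
[[ 0.037  0.159  0.987]
 [ 0.024  0.987 -0.16 ]
 [-0.999  0.029  0.033]]
```

Emit:
send_rows(motion=[{"hand": -1, "slide": [8, -2, 15], "spin": 0}, {"hand": -1, "slide": [2, -1, 12], "spin": 0}, {"hand": -1, "slide": [0, 0, 0], "spin": 0}])

```text
time: 6.9
tool_pos: [0.5796, 0.0939, 0.1214]
tool_rot: [0.635, 1.519, 0.475]
contact_force: [0.1, 1.1, 0.9]
opening: 0.0006
```

```bash
python3 st.py; python3 - <<'E'
from cell import observe,vision
import cv2,pickle
p=vision.read_camera("side");cv2.imwrite(f"pics/d_side.png",cv2.resize(p["pixels"][80:280,160:420],None,fx=3,fy=3))
E
```

```text
6.9 q [ 0.018  0.527  1.54   0.027  1.029 -1.406] p [0.58  0.094 0.121] F [0.113 1.063 0.915] open 0.001
[[ 0.046  0.159  0.986]
 [ 0.024  0.987 -0.161]
 [-0.999  0.031  0.042]]
```

View pics/d_side.png

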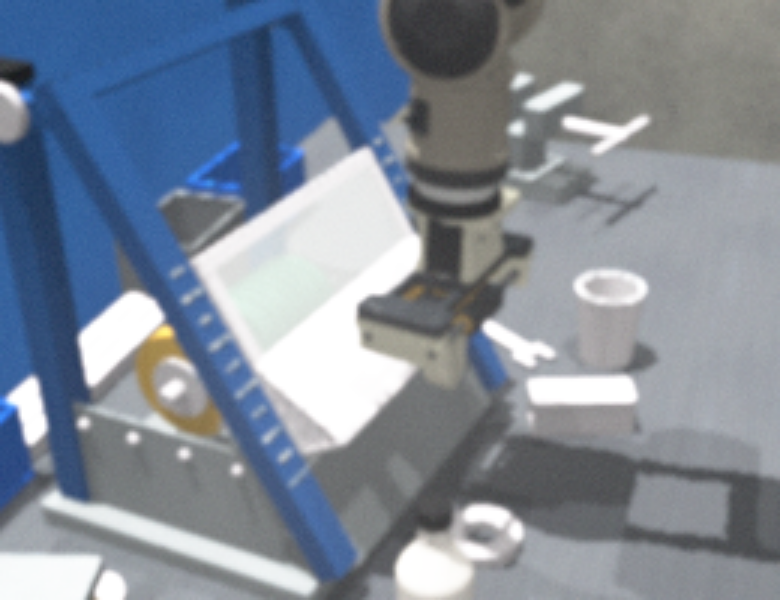

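Emit:
send_rows(motion=[{"hand": -1, "slide": [5, 0, 6], "spin": 0}, {"hand": -1, "slide": [0, 0, 3], "spin": 0}, {"hand": -1, "slide": [0, 0, 0], "spin": 0}])

```text
time: 7.25
tool_pos: [0.5882, 0.0932, 0.1189]
tool_rot: [0.626, 1.517, 0.466]
contact_force: [-0.7, 0.8, -0.4]
opening: 0.0004
```

```bash
python3 st.py
```

```text
7.25 q [ 0.016  0.543  1.519  0.027  1.032 -1.408] p [0.588 0.093 0.119] F [-0.651  0.837 -0.437] open 0.0
[[ 0.048  0.159  0.986]
 [ 0.024  0.987 -0.16 ]
 [-0.999  0.031  0.043]]
```

Emit:
send_rows(motion=[{"hand": -1, "slide": [-2, 0, 4], "spin": 0}, {"hand": -1, "slide": [-9, 0, 5], "spin": 0}, {"hand": -1, "slide": [0, 0, 0], "spin": 0}])

```text
time: 7.55
tool_pos: [0.5917, 0.0923, 0.1283]
tool_rot: [0.782, 1.528, 0.622]
contact_force: [0.1, 0.2, 0.8]
opening: 0.0002
```

```bash
python3 st.py; python3 - <<'E'
from cell import observe,vision
import cv2,pickle
p=vision.read_camera("side");cv2.imwrite(f"pics/e_side.png",cv2.resize(p["pixels"][80:280,160:420],None,fx=3,fy=3))
E
```

```text
7.55 q [ 0.014  0.544  1.486  0.028  1.077 -1.41 ] p [0.592 0.092 0.128] F [0.115 0.23  0.782] open 0.0
[[ 0.035  0.159  0.987]
 [ 0.025  0.987 -0.16 ]
 [-0.999  0.03   0.03 ]]
```

View pics/e_side.png

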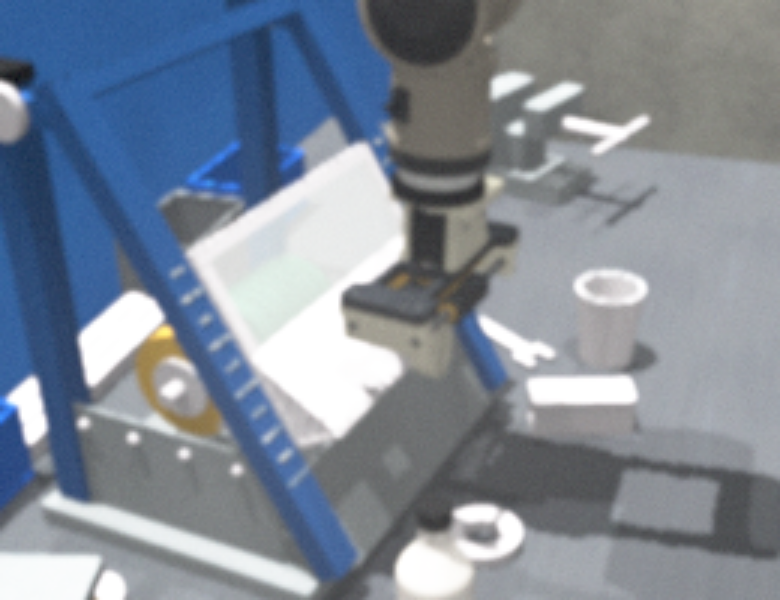

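Emit:
send_rows(motion=[{"hand": -1, "slide": [-12, 0, 8], "spin": 0}, {"hand": -1, "slide": [-12, 0, 8], "spin": 0}, {"hand": -1, "slide": [-12, 0, 7], "spin": 0}, {"hand": -1, "slide": [0, 0, 0], "spin": 0}])

```text
time: 8.0
tool_pos: [0.6061, 0.0891, 0.1596]
tool_rot: [1.237, 1.541, 1.078]
contact_force: [0.1, 0.2, -0.2]
opening: 0.0002
```

```bash
python3 st.py; python3 - <<'E'
from cell import observe,vision
import cv2,pickle
p=vision.read_camera("side");cv2.imwrite(f"pics/f_side.png",cv2.resize(p["pixels"][80:280,160:420],None,fx=3,fy=3))
E
```

```text
8.0 q [ 0.007  0.547  1.385  0.028  1.195 -1.415] p [0.606 0.089 0.16 ] F [ 0.078  0.162 -0.158] open 0.0
[[ 0.014  0.158  0.987]
 [ 0.026  0.987 -0.159]
 [-1.     0.028  0.01 ]]
```

View pics/f_side.png

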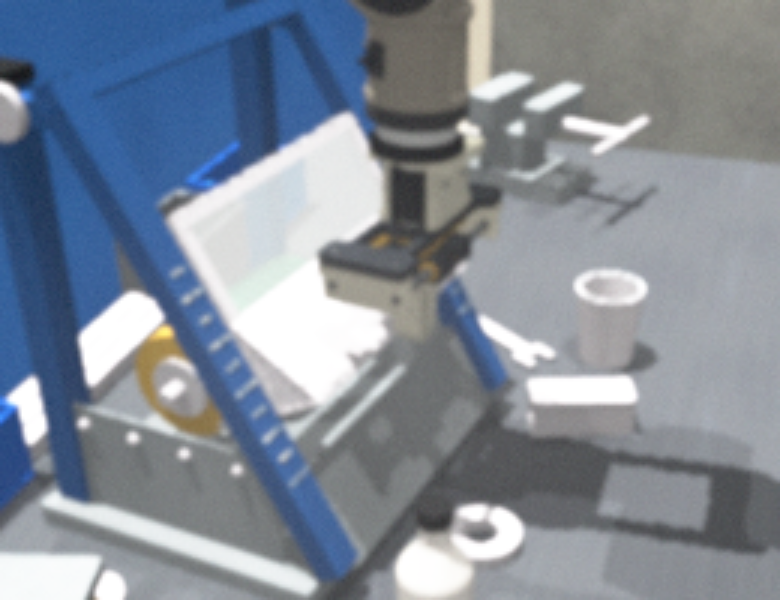

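```bash
python3 - <<'E'
from fit import *
q=pickle.load(open("q.pkl","rb"))
for w in np.arange(0,.101,.01): print(round(w,2),[((proj(s,G(q,edge(w,y,a,b)))-[160,80])*3).round(0).tolist() for y,a,b in((.132,0,0),(.132,.079,.038),(-.132,.17,.038),(.132,.17,.038))])
E
```

```text
0.0 [[347.0, 450.0], [261.0, 374.0], [371.0, 154.0], [201.0, 269.0]]
0.01 [[341.0, 439.0], [255.0, 363.0], [366.0, 144.0], [194.0, 257.0]]
0.02 [[335.0, 428.0], [248.0, 351.0], [361.0, 135.0], [187.0, 246.0]]
0.03 [[328.0, 417.0], [242.0, 340.0], [355.0, 125.0], [180.0, 234.0]]
0.04 [[322.0, 406.0], [235.0, 329.0], [350.0, 115.0], [173.0, 221.0]]
0.05 [[316.0, 395.0], [228.0, 317.0], [345.0, 105.0], [166.0, 209.0]]
0.06 [[309.0, 384.0], [222.0, 306.0], [340.0, 95.0], [159.0, 197.0]]
0.07 [[303.0, 372.0], [215.0, 294.0], [335.0, 85.0], [152.0, 185.0]]
0.08 [[296.0, 361.0], [208.0, 282.0], [329.0, 74.0], [144.0, 172.0]]
0.09 [[290.0, 349.0], [201.0, 270.0], [324.0, 64.0], [137.0, 160.0]]
0.1 [[283.0, 338.0], [194.0, 259.0], [319.0, 54.0], [130.0, 147.0]]
```

Emit:
send_rows(motion=[{"hand": -1, "slide": [-12, 0, 8], "spin": 0}, {"hand": -1, "slide": [-12, 0, 8], "spin": 0}, {"hand": -1, "slide": [-12, 0, 8], "spin": 0}, {"hand": -1, "slide": [0, 0, 0], "spin": 0}])

```text
time: 8.45
tool_pos: [0.6219, 0.0862, 0.1885]
tool_rot: [1.959, 1.542, 1.801]
contact_force: [0.1, 0.3, 0.8]
opening: 0.0004
```

```bash
python3 st.py; python3 - <<'E'
from cell import observe,vision
import cv2,pickle
for n in("side","top"):
    p=vision.read_camera(n);pickle.dump(p,open(n+"_g.pkl","wb"));cv2.imwrite(f"pics/g_{n}.png",cv2.resize(p["pixels"][80:280,160:420],None,fx=3,fy=3,interpolation=cv2.INTER_CUBIC))
E
```

```text
8.45 q [ 0.001  0.563  1.274  0.029  1.312 -1.419] p [0.622 0.086 0.189] F [0.145 0.297 0.82 ] open 0.0
[[-0.007  0.157  0.988]
 [ 0.028  0.987 -0.157]
 [-1.     0.027 -0.011]]
```

View pics/g_side.png

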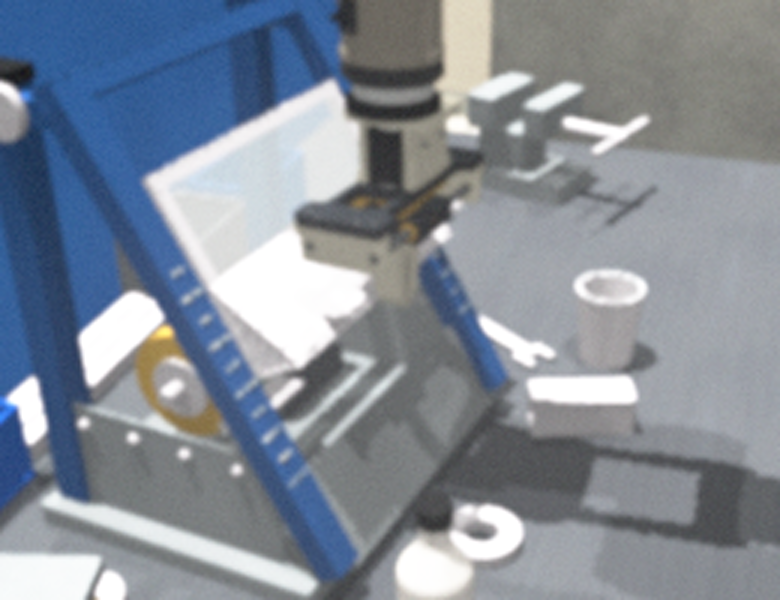

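View pics/g_top.png

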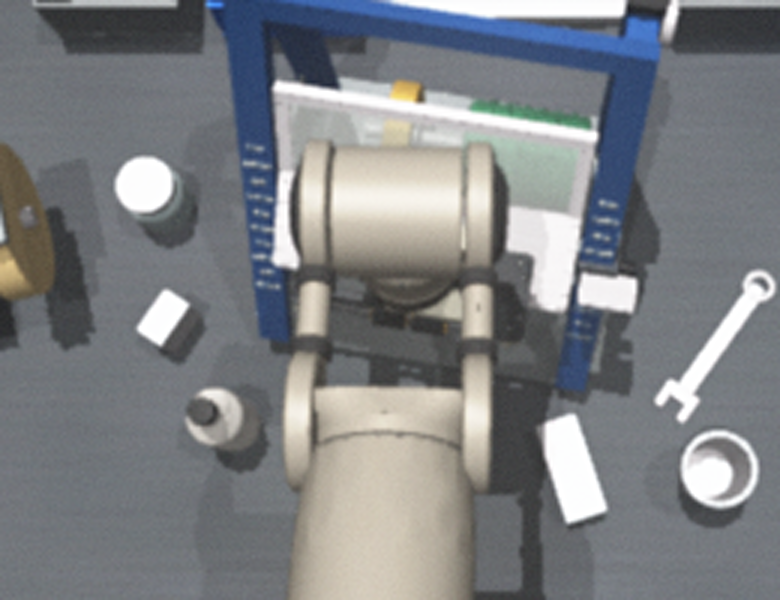

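```bash
python3 - <<'E'
from cell import observe,vision
import cv2,pickle,numpy as np
s=observe();p=vision.read_camera("wrist");pickle.dump((s,p),open("w2.pkl","wb"));cv2.imwrite("pics/g_w.png",p["pixels"])
p=pickle.load(open("top_g.pkl","rb"));a=cv2.resize(p["pixels"][155:205,325:385],None,fx=12,fy=12,interpolation=cv2.INTER_NEAREST);cv2.imwrite("pics/g_tz.png",a)
E
```

```text
(no output)
```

View pics/g_w.png

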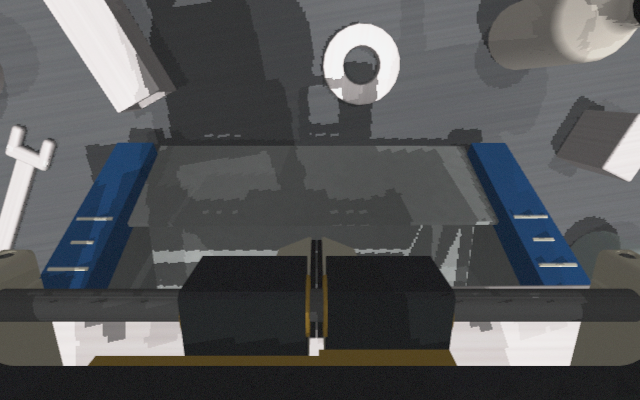

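View pics/g_tz.png

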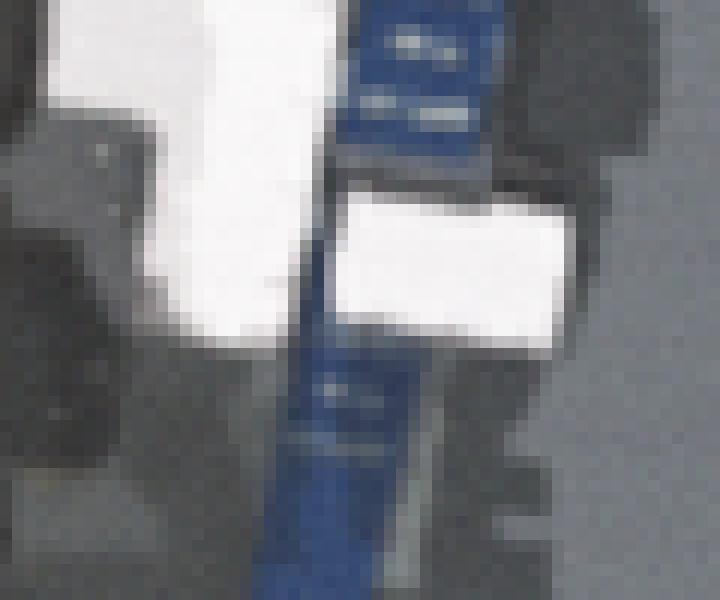

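Emit:
send_rows(motion=[{"hand": -1, "slide": [-6, 0, 4], "spin": 0}, {"hand": -1, "slide": [-6, 0, 4], "spin": 0}, {"hand": -1, "slide": [0, 0, 0], "spin": 0}, {"hand": -1, "slide": [0, 0, 0], "spin": 0}])

```text
time: 9.0
tool_pos: [0.6266, 0.085, 0.1971]
tool_rot: [2.237, 1.538, 2.079]
contact_force: [-2.7, 0.6, 0.2]
opening: 0.0004
```

```bash
cat > tz.py <<'E'
import sys
from cell import observe,vision
import cv2,pickle,numpy as np
n=sys.argv[1]
acc=[]
for i in range(3):
    p=vision.read_camera("top");acc.append(p["pixels"].astype(float))
p["pixels"]=np.mean(acc,0).astype(np.uint8)
pickle.dump(p,open("top_%s.pkl"%n,"wb"))
a=cv2.resize(p["pixels"][150:200,325:385],None,fx=12,fy=12,interpolation=cv2.INTER_CUBIC);cv2.imwrite("pics/%s_tz.png"%n,a)
p=vision.read_camera("side");pickle.dump(p,open("side_%s.pkl"%n,"wb"));cv2.imwrite(f"pics/{n}_side.png",cv2.resize(p["pixels"][80:280,160:420],None,fx=3,fy=3,interpolation=cv2.INTER_CUBIC))
E
python3 st.py;python3 tz.py h
```

```text
9.0 q [-0.001  0.571  1.236  0.03   1.351 -1.421] p [0.627 0.085 0.197] F [-2.731  0.637  0.211] open 0.0
[[-0.016  0.157  0.987]
 [ 0.029  0.987 -0.157]
 [-0.999  0.026 -0.02 ]]
```

View pics/h_tz.png

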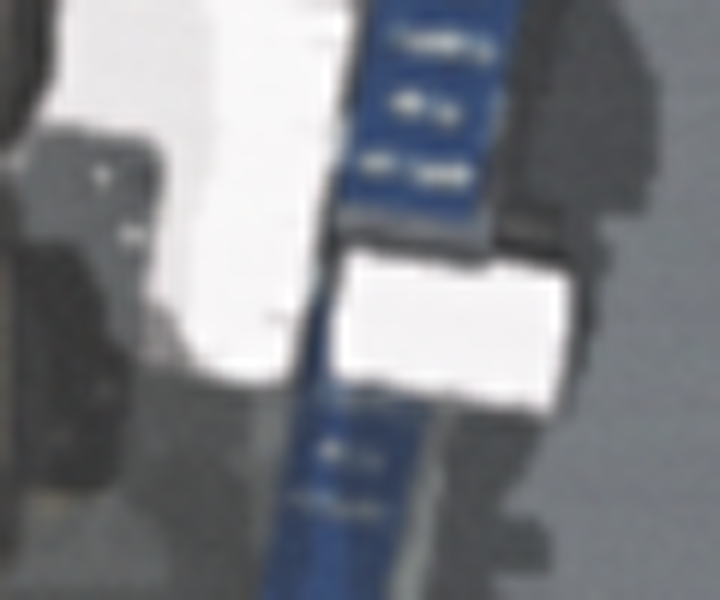

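View pics/h_side.png

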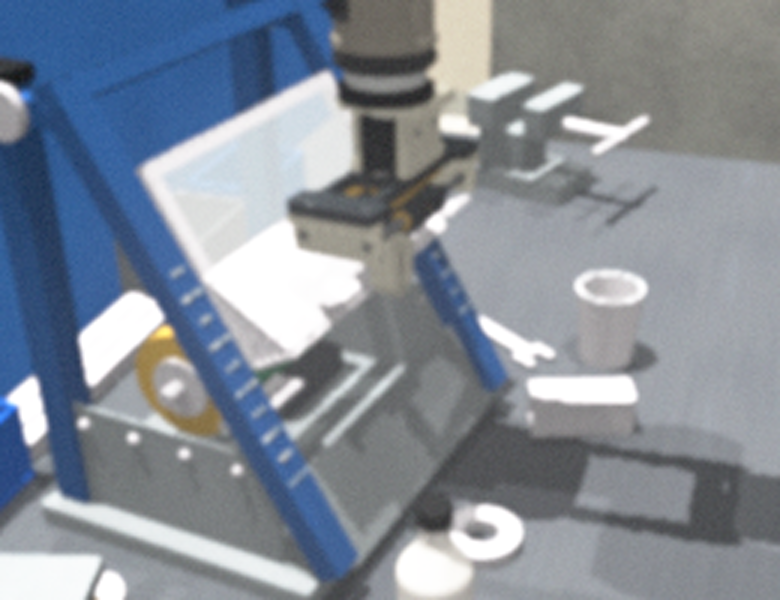

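Emit:
send_rows(motion=[{"hand": -1, "slide": [0, 0, -6], "spin": 0}, {"hand": -1, "slide": [8, 0, 0], "spin": 0}, {"hand": -1, "slide": [6, 0, 0], "spin": 0}, {"hand": -1, "slide": [0, 0, 0], "spin": 0}])

```text
time: 9.6
tool_pos: [0.6212, 0.086, 0.1827]
tool_rot: [2.124, 1.54, 1.966]
contact_force: [0.5, 0.2, -1.0]
opening: 0.0003
```

```bash
python3 st.py;python3 tz.py i; cat > meas.py <<'E'
# sub-pixel: bottom edges of fin and lip white area by column in top image -> m and w
import sys
from fit import *
q=pickle.load(open("q.pkl","rb"))
def run(n):
    p=pickle.load(open(n,"rb"));g=p["pixels"].min(2).astype(float)
    def low(u,v0,v1):
        c=g[v0:v1,u];best=None
        for i in range(len(c)-1,0,-1):
            if c[i]<170<=c[i-1]: return v0+i-1+(c[i-1]-170)/(c[i-1]-c[i])+0.0
        return None
    def along(u,v,y0):
        from scipy.optimize import fsolve
        f=lambda z:proj(p,G(q,edge(z[0],z[1])))-[u,v]
        return fsolve(f,[.09,y0])
    fin=[(u,low(u,170,192)) for u in range(355,370)]
    lip=[(u,low(u,165,200)) for u in range(337,348)]
    F=np.array([along(u,v,-.15) for u,v in fin if v]);L=np.array([along(u,v,-.12) for u,v in lip if v])
    print("fin",np.round(F[:,0]*1000,1),"med",np.median(F[:,0])*1000);print("lip",np.round(L[:,0]*1000,1),"med",np.median(L[:,0])*1000)
for n in sys.argv[1:]: run(n)
E
python3 meas.py top_h.pkl top_i.pkl
```

```text
9.6 q [ 0.001  0.569  1.279  0.029  1.305 -1.42 ] p [0.621 0.086 0.183] F [ 0.504  0.165 -0.994] open 0.0
[[-0.012  0.158  0.987]
 [ 0.028  0.987 -0.157]
 [-1.     0.026 -0.016]]
fin [92.2 92.6 92.1 91.5 91.3 91.2 91.4 92.  91.8 91.5 91.2 91.  91.6 92.2
 91.8] med 91.57131045622101
lip [108.5 105.4 101.4  93.5  88.   86.7  85.7  85.1  85.1  85.4  86.5] med 86.68334349523185
fin [92.2 92.8 92.2 91.7 91.4 91.1 91.5 92.2 91.9 91.6 91.3 91.2 91.6 92.3
 91.8] med 91.74726917025173
lip [99.6 96.3 90.2 87.4 87.6 86.9 85.9 85.1 85.3 85.5 86.6] med 86.87437689241682
```

View pics/i_tz.png

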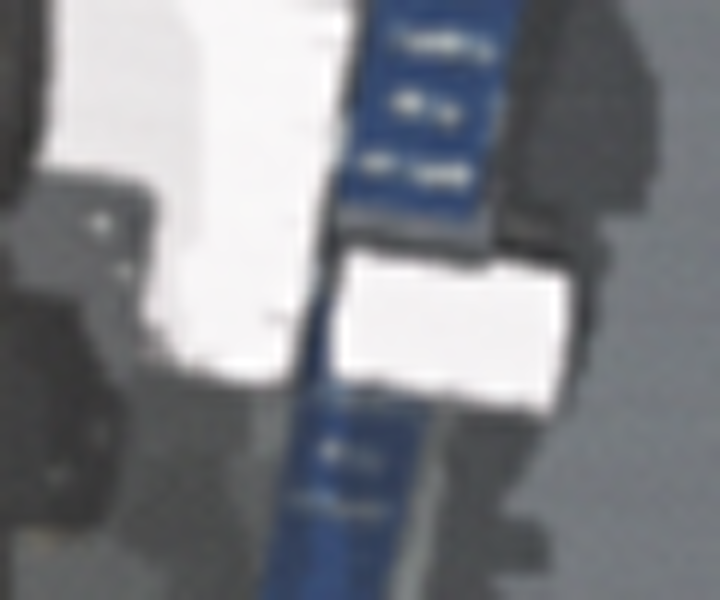

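Emit:
send_rows(motion=[{"hand": -1, "slide": [0, 0, 4], "spin": 0}, {"hand": -1, "slide": [0, 0, 2], "spin": 0}, {"hand": -1, "slide": [0, 0, 0], "spin": 0}])

```text
time: 10.1
tool_pos: [0.6263, 0.0854, 0.1841]
tool_rot: [2.207, 1.538, 2.05]
contact_force: [-1.5, 0.4, 0.6]
opening: 0.0004
```

```bash
python3 st.py
```

```text
10.1 q [-0.     0.579  1.258  0.03   1.32  -1.421] p [0.626 0.085 0.184] F [-1.512  0.395  0.627] open 0.0
[[-0.015  0.157  0.987]
 [ 0.029  0.987 -0.157]
 [-0.999  0.026 -0.019]]
```

Emit:
send_rows(motion=[{"hand": -1, "slide": [-5, 0, 4], "spin": 0}, {"hand": -1, "slide": [0, 0, 0], "spin": 0}, {"hand": -1, "slide": [0, 0, 0], "spin": 0}])

```text
time: 10.4
tool_pos: [0.6285, 0.0851, 0.188]
tool_rot: [2.364, 1.534, 2.207]
contact_force: [-1.2, 0.8, -0.8]
opening: 0.0005
```

```bash
python3 st.py;python3 tz.py j; python3 meas.py top_j.pkl
```

```text
10.4 q [-0.001  0.584  1.237  0.03   1.342 -1.422] p [0.629 0.085 0.188] F [-1.199  0.808 -0.753] open 0.0
[[-0.022  0.157  0.987]
 [ 0.03   0.987 -0.156]
 [-0.999  0.026 -0.026]]
fin [92.3 92.8 92.2 91.7 91.5 91.2 91.5 92.1 91.9 91.6 91.3 91.2 91.7 92.3
 91.8] med 91.70413266045377
lip [118.8 115.8  99.2  92.   91.8  91.8  91.7  91.3  91.3  90.5] med 91.82384312363673
```

Emit:
send_rows(motion=[{"hand": -1, "slide": [0, 0, -10], "spin": 0}, {"hand": -1, "slide": [0, 0, -30], "spin": 0}, {"hand": -1, "slide": [0, 0, -40], "spin": 0}, {"hand": -1, "slide": [-40, 0, -20], "spin": 0}, {"hand": -1, "slide": [-45, 0, 0], "spin": 0}, {"hand": -1, "slide": [-45, 0, 0], "spin": 0}, {"hand": -1, "slide": [-40, 0, 0], "spin": 0}, {"hand": -1, "slide": [0, 0, 0], "spin": 0}])

```text
time: 11.4
tool_pos: [0.5291, 0.0951, 0.3648]
tool_rot: [2.319, 1.537, 2.161]
contact_force: [-0.2, 0.1, -0.0]
opening: 0.0004
```

```bash
python3 st.py;python3 tz.py k; python3 meas.py top_k.pkl; python3 - <<'E'
from cell import observe,vision
import cv2,pickle,numpy as np
s=observe();p=vision.read_camera("wrist");pickle.dump((s,p),open("w3.pkl","wb"));cv2.imwrite("pics/k_w.png",p["pixels"])
E
```

```text
11.4 q [ 0.018  0.311  1.196  0.029  1.653 -1.392] p [0.529 0.095 0.365] F [-0.153  0.051 -0.037] open 0.0
[[-0.019  0.158  0.987]
 [ 0.028  0.987 -0.158]
 [-0.999  0.025 -0.023]]
fin [92.6 93.  92.5 92.  91.7 91.4 91.8 92.5 92.2 91.8 91.5 91.3 91.9 92.6
 92. ] med 91.98031223539206
lip [94.2 95.  94.6 95.2 95.3 94.8 94.2 93.9 93.8 94.3 92.4] med 94.29847880383379
```

View pics/k_tz.png

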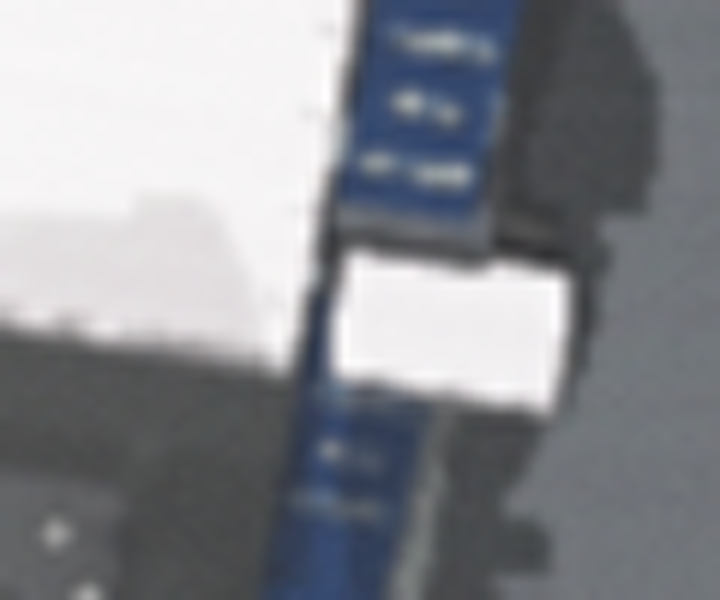

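View pics/k_w.png

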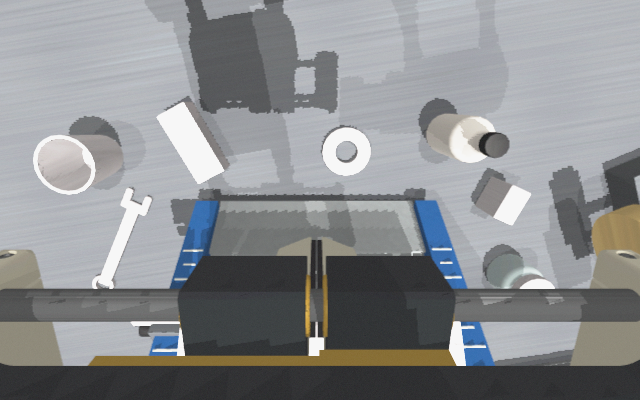

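View pics/k_side.png

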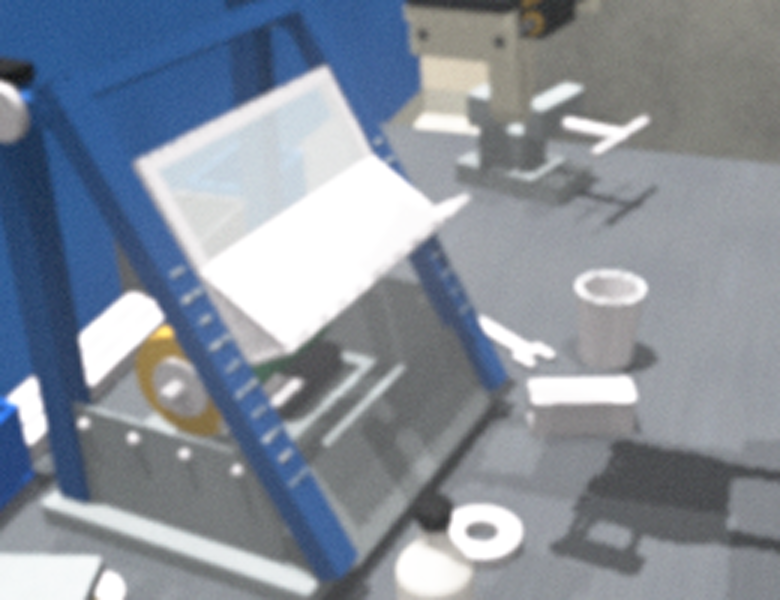

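Emit:
send_rows(motion=[{"hand": -1, "slide": [0, -20, 35], "spin": 0}, {"hand": -1, "slide": [0, -20, 35], "spin": 0}, {"hand": -1, "slide": [0, 0, 0], "spin": 0}, {"hand": -1, "slide": [0, 0, 0], "spin": 0}])

```text
time: 12.05
tool_pos: [0.5897, 0.0439, 0.3464]
tool_rot: [2.731, 1.516, 2.573]
contact_force: [0.7, 0.4, 1.2]
opening: 0.0005
```

```bash
python3 st.py; python3 - <<'E'
from cell import observe,vision
import cv2,pickle,numpy as np
s=observe();p=vision.read_camera("wrist");pickle.dump((s,p),open("w4.pkl","wb"));cv2.imwrite("pics/l_w.png",p["pixels"])
E
```

```text
12.05 q [-0.069  0.446  1.043  0.026  1.7   -1.48 ] p [0.59  0.044 0.346] F [0.679 0.446 1.173] open 0.0
[[-0.046  0.157  0.987]
 [ 0.029  0.987 -0.156]
 [-0.999  0.022 -0.05 ]]
```

View pics/l_w.png

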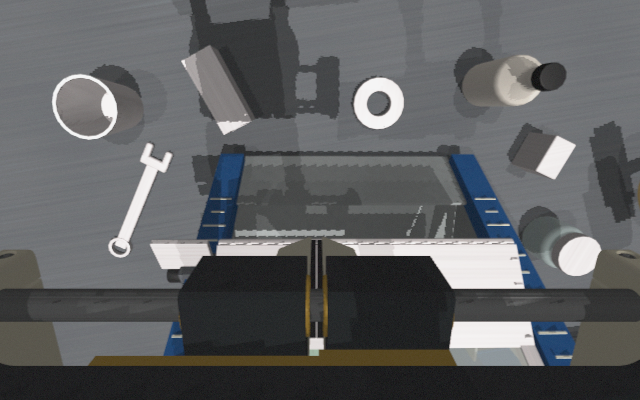

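```bash
python3 - <<'E'
import cv2,pickle,numpy as np
s,p=pickle.load(open("w4.pkl","rb"))
a=cv2.resize(p["pixels"][225:275,145:245],None,fx=8,fy=8,interpolation=cv2.INTER_NEAREST);cv2.imwrite("pics/l_z.png",a)
g=p["pixels"].min(2)
for u in list(range(152,216,4))+list(range(216,280,4))+list(range(360,510,15)): print(u,g[232:250,u])
E
```

```text
152 [114 115 109 110 110 113 111 114 147 144 132 164 232 229 231 229 218 192]
156 [114 114 114 109 113 115 109 109 138 146 149 173 232 229 230 227 225 229]
160 [114 110 109 113 114 111 108 109 143 148 155 179 233 229 229 226 225 229]
164 [113 113 111 115 113 110 107 112 143 146 152 165 233 229 229 226 225 230]
168 [113 110 111 115 113 107 107 111 142 145 130 161 233 229 229 225 227 228]
172 [112 113 115 115 110 106 109 109 138 149 154 178 234 229 230 227 226 230]
176 [111 115 112 112 108 108 114 112 143 150 148 164 217 216 214 219 221 230]
180 [115 115 114 108 109 113 111 108 121 126 124 140 214 211 214 209 208 213]
184 [116 112 111 108 113 114 113 107 125 127 112 140 216 212 212 206 207 213]
188 [114 114 108 110 114 116 113 104 118 130 134 152 216 211 212 206 206 213]
192 [114 110 109 115 116 116 111 105 125 130 130 151 216 212 213 206 207 215]
196 [111 108 111 107 102  94  84  91 121 131 129 146 217 210 211 209 208 214]
200 [ 29  30  27  29  23  30  38  75 124 125  96 134 217 211 211 207 209 213]
204 [ 30  21  25  29  24  30  30  73 124 127 132 154 217 210 211 208 209 213]
208 [ 28
[... 1457 characters left out ...]
75 [ 72  74  71  72  70  71  94 142 152 155 155 229 199 214 214 215 213 215]
390 [ 68  72  68  73  71  76  95 146 154 155 154 218 187 211 213 214 213 216]
405 [ 71  69  68  71  70  73 103 171 183 193 185 193 176 234 234 235 234 236]
420 [ 71  67  70  68  72  70 105 175 182 197 200 157 171 233 231 234 235 236]
435 [ 71  72  92 117 124 147 131 173 181 198 223 164 180 232 230 234 234 236]
450 [ 72  71  74  68  71  75 106 177 184 203 232 150 168 232 230 233 233 235]
465 [ 62  62  61  64  63  66 102 170 182 200 223 157 195 231 231 233 233 235]
480 [ 23  31  26  20  25  38  97 167 182 203 232 142 193 230 229 233 234 234]
495 [ 35  36  36  38  38  50 111 167 182 207 232 126 190 229 231 232 232 235]
```

View pics/l_z.png

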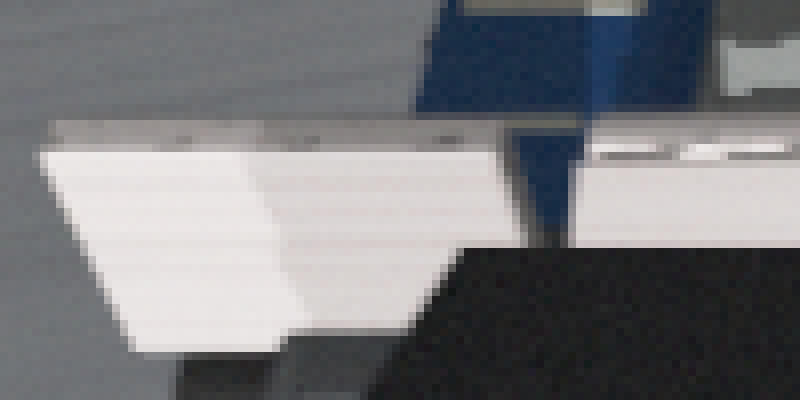

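```bash
python3 - <<'E'
from fit import *
from scipy.spatial.transform import Rotation as R
q=pickle.load(open("q.pkl","rb"));s,p=pickle.load(open("w4.pkl","rb"))
T=np.eye(4);T[:3,:3]=R.from_euler('xyz',s["tool_rot"]).as_matrix();T[:3,3]=s["tool_pos"]
p["world_from_camera"]=T@p["T_tool_cam"]
for w in (.088,.09,.092):
  for b in(-.003,.003): print(w,b,[proj(p,G(q,edge(w+b,y))).round(2).tolist() for y in(.1,-.1,-.132,-.16)])
# line fits, sub-pixel: front-face lower edge
g=p["pixels"].astype(float).mean(2)
def e(u,lo=234,hi=243):
    c=g[lo:hi,u];bg=np.median(c[2:4]);f=np.median(g[240:242,u])
    fr=np.clip((g[237:241,u]-g[237,u])/(f-g[237,u]),0,1);return 240.5-fr[0:].sum()
L=np.array([(u,e(u)) for u in list(range(222,276,2))+list(range(360,400,2))+list(range(440,496,2))]);F=np.array([(u,e(u)) for u in range(154,194)])
k=np.polyfit(L[:,0],L[:,1],1);print(k,np.std(L[:,1]-np.polyval(k,L[:,0])));kf=np.polyfit(F[:,0],F[:,1],1)
print("fin",F[:,1].mean(),kf,"lip extrap",np.polyval(k,F[:,0]).mean())
E
```

```text
0.088 -0.003 [[473.65, 234.1], [253.16, 236.21], [217.34, 236.55], [185.87, 236.85]]
0.088 0.003 [[475.88, 239.25], [252.45, 241.46], [216.14, 241.82], [184.25, 242.13]]
0.09 -0.003 [[474.39, 235.8], [252.92, 237.94], [216.94, 238.29], [185.33, 238.6]]
0.09 0.003 [[476.64, 241.0], [252.2, 243.24], [215.73, 243.61], [183.69, 243.93]]
0.092 -0.003 [[475.13, 237.52], [252.69, 239.69], [216.54, 240.05], [184.79, 240.36]]
0.092 0.003 [[477.41, 242.77], [251.96, 245.04], [215.32, 245.41], [183.14, 245.74]]
[-2.49336916e-03  2.39511114e+02] 0.13481742141050676
fin 239.64127666228813 [9.38140996e-03 2.38013602e+02] lip extrap 239.078514004496
```

```bash
python3 - <<'E'
from cell import vision
import numpy as np,cv2,pickle
acc=[vision.read_camera("side")["pixels"].astype(float) for i in range(6)]
a=np.mean(acc,0);np.save("side_avg.npy",a)
b=cv2.resize(a[138:183,277:325].astype(np.uint8),None,fx=13,fy=13,interpolation=cv2.INTER_CUBIC)
cv2.imwrite("pics/m_s.png",b)
E
```

```text
(no output)
```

View pics/m_s.png

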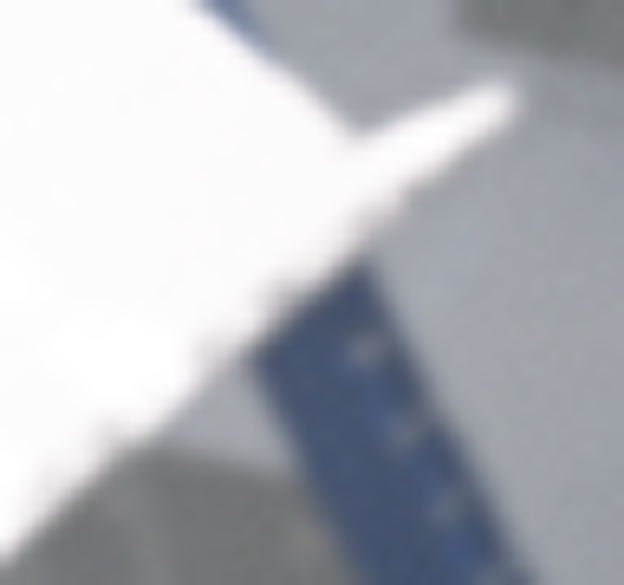

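Emit:
send_rows(motion=[{"hand": -1, "slide": [-20, 0, -25], "spin": 0}, {"hand": -1, "slide": [-20, 0, -40], "spin": 0}, {"hand": -1, "slide": [-10, 0, -40], "spin": 0}, {"hand": -1, "slide": [0, 0, -40], "spin": 0}, {"hand": -1, "slide": [0, 0, 0], "spin": 0}, {"hand": -1, "slide": [0, 0, 0], "spin": 0}, {"hand": -1, "slide": [0, 0, 0], "spin": 0}])

```text
time: 13.1
tool_pos: [0.4418, 0.068, 0.4087]
tool_rot: [2.642, 1.523, 2.489]
contact_force: [0.1, 0.3, -0.6]
opening: 0.0005
```

```bash
python3 st.py; python3 tz.py n; python3 - <<'E'
from cell import vision
import cv2
p=vision.read_camera("top");cv2.imwrite("pics/n_top.png",p["pixels"])
E
python3 meas.py top_n.pkl
```

```text
13.1 q [-0.039  0.136  1.307  0.028  1.737 -1.453] p [0.442 0.068 0.409] F [ 0.11   0.287 -0.587] open 0.0
[[-0.038  0.152  0.988]
 [ 0.029  0.988 -0.151]
 [-0.999  0.023 -0.042]]
fin [92.7 93.3 92.8 92.3 92.  91.8 92.1 92.9 92.6 92.2 91.9 91.6 92.2 92.9
 92.5] med 92.33179915220656
lip [92.5 92.6 92.1 92.5 92.1 92.5 92.3 92.2 91.8 92.1 91.2] med 92.20237408241877
```

View pics/n_top.png

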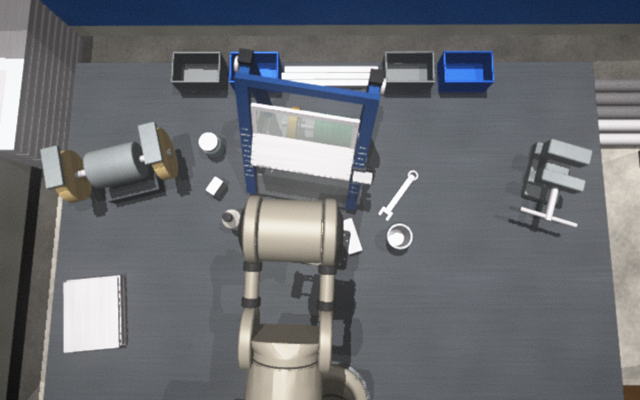

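View pics/n_tz.png

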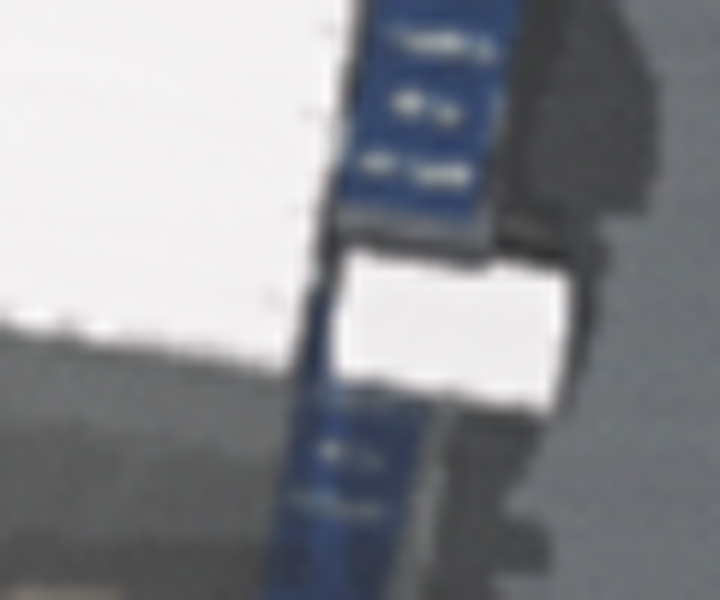

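With the hand's shadow off the lip, the top view reads lip 92.2 mm and fin 92.3 mm. The hand is clear and the loose things are where they were, so I'm handing in.

```bash
python3 -c "
from cell import job,observe
print(observe()['time']);print(job.hand_in())"
```

```text
13.35
the job is handed in; nothing more can be done
None
```

I pushed the window up to the marker with the closed fingertips, took the hand away clear of everything, and handed the job in at 13.35 s. The window stayed where I left it, and the loose things look unmoved in the last top view, apart from the ring, bottle and block, which the arm partly or wholly hides.

**Final checks:**
- **Top camera, no shadow on the lip:** lip 92.2 mm, fin 92.3 mm up the slope.
- **Wrist close-up:** lip about 0.5 mm below the fin.
- **Side view:** lip and fin edges in one line, to within about 1 mm.
- **One reading disagreed:** an earlier top view put the lip 2.3 mm higher than the fin, but the gripper's shadow lay on the lip then.

**Two things that did not go cleanly:**
- **Push contact:** the moves I had could not deliberately tilt the tool. The fingers stayed vertical, with their tips mostly about 10–15 mm below the lip but at one point only about 3 mm. They pushed on the flange's lower front edge rather than flat on its underside.
- **Joint limit:** early on, while raising the arm to its upper reach, joint 3 read 0.036 rad against its 0.04 rad lower limit. I backed off in the next move.

The contact force stayed around 3 N or less in every reading I took.

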